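# Run the hanging core carrier out of parking and stop it dead over the inspection station

## Task

By the black grip on its trolley, draw the hanging core carrier out of the parking catch and along the bench monorail, calm its swing, and stop it with the orange pin hanging still over the green disc of the inspection station for a few seconds, then let go and leave it hanging still there. The cores are cleaned: steer the carrier only through the trolley, never touch the hanging carrier itself, never let it swing wildly (well under 30 degrees), and leave everything else on the bench alone.

Things in the scene. Friction and masses are not known exactly. Their poses are not given: they have to be found in the camera images.
- monorail: fixed bench monorail: red beam 920 mm long on two red posts, top of the beam 280 mm above the table. Origin on the table under the middle of the beam; x across the beam, y along it towards the parking end, z up. The parking catch is a steel bar (12 mm thick, level, across the track, between two yellow cheeks) at monorail y = +0.14 m
- handle (a point): middle of the black upright grip on top of the yellow trolley that rides the beam: a block 30 x 30 mm, 60 mm tall (this point +/- 30 mm), sides parallel to the monorail's axes, with nothing around it but the trolley's top plate 30 mm below this point. Grip it from above; the pivot of the hanging carrier is 120 mm straight below this point
- trolley (a joint): travel of the trolley along the beam in m; grows towards the station, i.e. along monorail -y: the trolley is at monorail y = 0.20 - value. Runs from -0.04 to 0.46 between stops. It weighs 0.35 kg, has about 1.5 N dry friction plus 3 N per m/s, and stays where it is left, also while the carrier swings
- swing (a joint): swing angle of the carrier about its pivot (axis: monorail x), rad, 0 = hanging straight; positive = pin displaced to monorail +y (towards the parking end). Almost undamped: a swing lasts over a minute. Free period 1.41 s nominal (+/- 5 %): swing'' = -19.9 * (swing - a/9.81), a = the trolley's acceleration along its joint
- pivot (a point): pivot pin of the carrier, under the trolley, 200 mm above the table. The carrier: a 340 mm aluminium bar along the beam with blue ends, hung 46 mm below the pivot by two rods, with two clamped dark grey cores on it (0.2 kg each nominal, unknown to +/- 30 %; the rest 0.25 kg) and an orange pointer pin under its middle
- catch (a point): middle of the parking catch bar. At the start the carrier hangs still with its pin on the parking side (+y) of this bar. Drawn towards the station, the pin drags over the bar and slips off it at about 0.3 rad of swing, at any speed, with the pivot about 40 mm past the bar; the carrier then swings
- pin_tip (a point): tip of the orange pointer pin (10 mm thick, rounded), 125 mm below the pivot, 75 mm above the table when hanging straight
- target (a point): centre of the green disc (40 mm across) on top of the inspection station, a white block 130 x 110 mm with a black round pedestal, 56 mm high in all, fixed on the table under the beam between the parking catch and the far post; the pin passes 18 mm above it
- t_wrench: steel T-handle socket wrench, 160 mm long, lying on the table; origin at its middle on the table; leave alone
- spare_core1: loose dark grey half-round core piece, 75 x 52 x 28 mm, flat side down on the table; leave alone
- spare_core2: second such loose core piece, 75 x 52 x 28 mm; leave alone
- dish: steel dish, 90 mm across, 30 mm high, on the table; leave alone
- cleaner: white cleaner bottle with red cap, 56 mm across, 120 mm high, standing on the table; leave alone
- brush: small hand brush lying on the table; leave alone
Not all that is in view belongs to the job. What is meant by the part that bears target is not purple, and is the larger of those in its own colour.

How it is judged:
By the outcome, as a careful person would: the job done as asked, in the order asked, and still so for the second after the job is handed in, with the robot touching nothing.
It also fails if it takes over 50 s, if anything falls off the work surface, if the arm or the gripper's body presses on something with over 40 N, if the wrist force passes 120 N, or if a joint passes its speed limit or range.

## Robot

A 7-joint arm with a two-finger parallel gripper is mounted at the origin on the work surface. World frame = base frame: x ahead of the robot, y to its left, z up, the work surface at z = 0. Lengths are in m, angles in rad, forces in N, time in s.
With the tool pointing down it reaches from about 0.4 to 0.875 m from the base axis. Payload 19.3 kg.
Tool frame: the origin (TCP) lies on the centre line of the jaws, within the pads' length; the fingertips stand 14 mm ahead of it and the grasp point (between the pads) lies 5 mm behind it; z points along the fingers, y is the line along which they close (so a half turn about z gives the same grasp; the last joint's range is limited). The gripper opens to 85 mm and grips with 20 to 120 N. Pads are 22 mm wide; open, the fingers measure 114 mm over their backs; the gripper's body (76 mm by 85 mm) begins 54 mm behind the grasp point. The pads swing forward as they close: fully open they stand 13 mm farther back than shut.
Start: joints at [-1.311, 0.521, -0.036, 1.599, 0.021, 1.021, -0.113], TCP at [0.202, 0.591, 0.245] pointing down, gripper open.
Joint ranges: [-2.91, 2.91], [-0.3, 2.13], [-1.5, 1.42], [0.17, 2.43], [-1.26, 4.41], [0.16, 1.93], [-2.52, 2.52]. Speed limits (rad/s): [1.89, 1.89, 2.39, 2.39, 3.01, 3.01, 3.01].

## Interface

Orientations are given as [roll, pitch, yaw] about the fixed x, y, z axes, in that order (R = Rz(yaw) Ry(pitch) Rx(roll)).
In Python, from workcell import bot, grab_frame, regions_of gives the robot as it stands. The module is installed in compiled form; this text tells all that it offers.
- The arm moves only by the tool play_rows, never from a script. Its argument "plan" is a list of rows, each a list of 3 entries, a list of its own where there are three numbers: the shift along the tool's x, y, z in units of 2.5 cm (1.0 is 2.5 cm), then the turn, a rotation vector about the tool's x, y, z in units of 0.15 rad (1.0 is 0.15 rad), then the closure, from -1 (fully open) to 1 (shut). In form: [[[tx, ty, tz], [rx, ry, rz], jaw], ...]. A call has 1 to 20 rows; each row shifts and turns the commanded pose from where the row before left it, along the tool's axes as they then stand; what a row does not reach is not made up. A row lasts 1/8 s, in which the tool goes at most 62.5 mm and 10.7 degrees, less where a joint would pass 70% of its speed; a pose out of reach is approached as far as the arm can. A call with a number of a shift or a turn outside -1 to 1 is refused whole. A call with a gripper value outside its range is refused whole. The fingers move at their own pace and stop on an object; "newtons" is the grip in N (left out, the last holds). Time passes only in rows, so rows that do not move let the fingers close. It gives the time, the measured TCP pose, the force, the opening and the grip force at its end, in the units of the state.
- bot.observe(): the state, without advancing time (a new reading comes with each control period).
- grab_frame(name): name is "side" or "top" or "wrist"; returns a dict with "pixels" (420x560x3 uint8, red, green, blue), "depth" (420x560 float32, m along the optical axis (not along the pixel's ray), 0 where there is no reading), "camera_matrix" (3x3 intrinsics, pixels), "distortion" ([k1, k2, p1, p2, k3] as OpenCV has them; the pictures are not rectified), "R" (3x3) and "t" (3): a world point X has camera coordinates R X + t. Camera axes: x right, y down, z forward; pixel columns grow to the right and rows downward; lengths in m; the calibration is good to about 2 mm. A picture is of the moment at which its call begins.
- bot.job_done(): hands the job in; it is judged then, once.
Trained networks look in the newest picture that a camera, given by its name, has taken for a name from the list of things; names that differ only in an ending like _2 or _b are one class to them, and where a whole thing is asked for, a point or a joint stands for the part that bears it (a point fixed in the world has none). Each returns a list of dicts, best first, with "p" (0 to 1); they miss things now and then, are a little off and sometimes report something else, mostly with a low value. They report only what shows in the picture. A call takes as long as a camera call. They do not tell look-alikes from the thing itself.
- regions_of(thing, camera): "mask" (420x560 bool, what is visible of it) and "box" ([left, top, right, bottom] in pixels, round what is visible of it).
The state is a dict: "clock": time; "qpos": joint angles; "qd": joint speeds; "joint_efforts": joint torques, N m; "position": TCP position; "tool_rot": TCP orientation; "force": force on the tool from outside, world axes, zero at the start; "moment": the same for the moment, N m; "grip_width": finger opening in m; "finger_force": force on a finger pad.
Only numpy, scipy, OpenCV 4.12 (cv2) and the standard library are available. Lean on these libraries where they do the work, as an engineer would, in place of code of your own. Each camera call takes 0.05 s, during which the arm holds its last target. There are 200 camera calls.

## Working session

There is one attempt and no reset: what is moved stays moved. The work goes in short steps, Python scripts to look and compute and a tool call to move; the robot and the scene stay as the last step left them, time stands still between calls to the robot, and variables do not carry over. Pictures are saved under pics/ and viewed, at most 10 in all, crops included, and the job is handed in when it is done.

Besides the shell and the picture viewer there is one more tool, called after "Request:" by a JSON object that holds its "method" and its "body". play_rows: Moves the arm, as the interface text tells. Its arguments: {"type":"object","properties":{"plan":{"type":"array"},"newtons":{"type":"number"}},"required":["plan"]}

```bash
mkdir -p pics
cat > h.py <<'E'
import numpy as np, cv2
from workcell import bot, grab_frame, regions_of
def save(f,n,crop=None,s=1):
    im=f["pixels"][:,:,::-1]
    if crop: l,t,r,b=crop; im=im[t:b,l:r]
    cv2.imwrite("pics/"+n,cv2.resize(im,None,fx=s,fy=s,interpolation=cv2.INTER_CUBIC) if s!=1 else im.copy())
def world(f):
    h,w=f["depth"].shape
    u,v=np.meshgrid(np.arange(w),np.arange(h))
    p=cv2.undistortPoints(np.stack([u,v],-1).reshape(-1,1,2).astype(np.float64),f["camera_matrix"],np.array(f["distortion"])).reshape(h,w,2)
    d=f["depth"].astype(float)
    X=np.stack([p[...,0]*d,p[...,1]*d,d],-1)
    W=(X-f["t"])@f["R"]   # R^T (X-t)
    W[d<=0]=np.nan
    return W
E
python3 - <<'E'
from h import *
f=grab_frame("top");g=grab_frame("side")
save(f,"top0.png");save(g,"side0.png")
for n,x in(("top",f),("side",g)):
    W=world(x); np.savez("pics/"+n+"0.npz",W=W,px=x["pixels"])
    print(n,-x["R"].T@x["t"])
    for th in("monorail","handle","target","catch","pin_tip"):
        for r in regions_of(th,n)[:4]: print(th,round(r["p"],2),r["box"],np.nanmedian(W[r["mask"]],0).round(3))
print({k:np.round(v,3) for k,v in bot.observe().items()})
E
```

```text
top [ 0.2987108  -0.05330465  1.32704417]
monorail 0.79 [84.8, 166.3, 458.3, 252.4] [0.505 0.043 0.275]
handle 0.69 [131.6, 170.7, 251.9, 208.4] [0.52  0.18  0.277]
target 0.95 [286.2, 209.2, 324.3, 237.8] [ 0.469 -0.127  0.034]
target 0.95 [343.4, 279.0, 387.9, 333.9] [ 0.214 -0.298  0.034]
target 0.87 [355.5, 156.7, 383.3, 189.0] [ 0.619 -0.325  0.024]
catch 0.57 [85.0, 165.8, 458.4, 252.7] [0.504 0.045 0.277]
pin_tip 0.7 [135.4, 192.2, 252.6, 209.3] [0.51  0.135 0.158]
side [-0.00769189 -0.5207491   0.89562479]
monorail 0.68 [176.1, 92.2, 483.9, 420.0] [ 0.489 -0.155  0.257]
monorail 0.54 [282.7, 250.1, 348.0, 307.0] [ 0.478 -0.142  0.031]
handle 0.64 [201.9, 107.6, 285.5, 212.9] [0.521 0.179 0.188]
target 0.85 [244.6, 369.9, 328.5, 420.0] [ 0.217 -0.295  0.052]
target 0.84 [389.4, 287.9, 421.8, 317.3] [ 0.59  -0.334  0.019]
target 0.58 [282.6, 250.0, 350.6, 309.3] [ 0.479 -0.141  0.031]
target 0.4 [197.9, 108.3, 282.7, 208.4] [0.521 0.179 0.188]
catch 0.88 [174.6, 94.1, 483.2, 420.0] [ 0.491 -0.149  0.256]
pin_tip 0.77 [198.4, 137.5, 284.8, 210.9] [0.524 0.158 0.162]
{'clock': np.float64(0.6), 'qpos': array([-1.311,  0.521, -0.036,  1.6  ,  0.021,  1.021, -0.113]), 'qd': array([-0.001, -0.   ,  0.001,  0.   ,  0.001, -0.   ,  0.001]), 'joint_efforts': array([-1.0000e-03, -9.2653e+01,  1.9770e+00, -3.7016e+01,  1.8000e-02,
        2.0000e-03,  0.0000e+00]), 'position': array([0.202, 0.591, 0.245]), 'tool_rot': array([ 3.142, -0.   ,  2.812]), 'force': array([-0.057, -0.268, -0.686]), 'moment': array([-0.059, -0.001,  0.028]), 'finger_force': np.float64(0.0), 'grip_width': np.float64(0.085)}
```

View pics/top0.png

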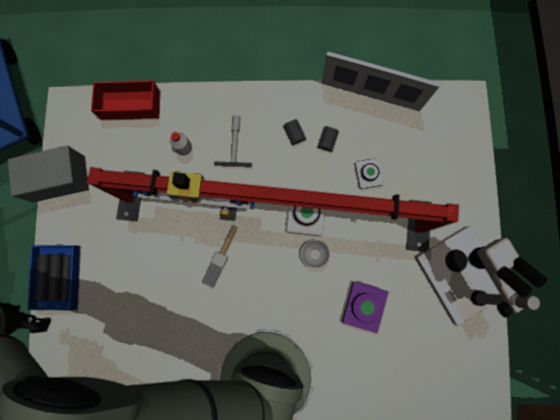

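View pics/side0.png

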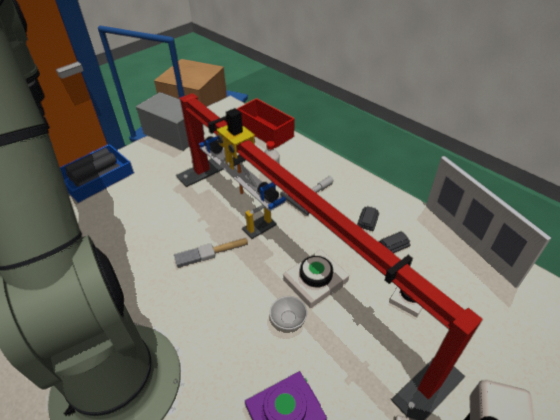

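The top view shows the yellow trolley and black grip at about (181,181). There are three possible stations:
- White, under the beam, at (307,215).
- Small white, at (370,172).
- Purple, at (367,307).

The one meant is the larger white block under the beam at (307,215), which is at (317,270) in the side view. I'll measure it and confirm it in a crop.

Run:
```python
from h import *
for n in("top","side"):
    z=np.load(f"pics/{n}0.npz");W=z["W"];c=z["px"].astype(int);r,g,b=c[...,0],c[...,1],c[...,2]
    red=(r>90)&(g<60)&(b<60)&(W[...,2]>.270)&(W[...,2]<.292)
    P=W[red]; 
    P=P[(P[:,0]>.3)&(P[:,0]<.7)]
    rect=cv2.minAreaRect(P[:,:2].astype(np.float32)); d=cv2.fitLine(P[:,:2].astype(np.float32),cv2.DIST_HUBER,0,.01,.01).ravel()
    if d[1]<0:d[:2]*=-1
    s=(P[:,:2]-d[2:])@d[:2]; print(n,"line",d,"ends",[(d[2:]+d[:2]*q).round(4) for q in(s.min(),s.max())],s.max()-s.min(),"rect",rect,"z",np.median(P[:,2]))
    blk=(c.max(-1)<50)&(W[...,2]>.34)&(W[...,2]<.36)&(abs(W[...,0]-.52)<.06)&(abs(W[...,1]-.19)<.08)
    Q=W[blk]; print("handle top",len(Q),np.median(Q,0),Q.min(0),Q.max(0),cv2.minAreaRect(Q[:,:2].astype(np.float32)) if len(Q)>3 else 0)
    gr=(g>r+25)&(g>b+15)&(abs(W[...,0]-.47)<.08)&(abs(W[...,1]+.13)<.08)&(W[...,2]>.03)&(W[...,2]<.09)
    Q=W[gr]; print("disc",len(Q),Q.mean(0),Q.min(0),Q.max(0),cv2.minEnclosingCircle(Q[:,:2].astype(np.float32)))
im=[np.load(f"pics/{n}0.npz")["px"] for n in("top","side")]
a=cv2.resize(im[0][150:250,270:400],(390,300),interpolation=2);b=cv2.resize(im[1][220:320,260:390],(390,300),interpolation=2)
a2=cv2.resize(im[0][150:250,120:250],(390,300),interpolation=2);b2=cv2.resize(im[1][90:240,180:375],(390,300),interpolation=2)
cv2.imwrite("pics/c1.png",np.vstack([np.hstack([a,b]),np.hstack([a2,b2])])[:,:,::-1])
```

```text
top line [ 0.11338979  0.9935506   0.50610715 -0.05299377] ends [array([ 0.4556, -0.4959]), array([0.5629, 0.4448])] 0.9468045179740665 rect ((0.5088604688644409, -0.02552768588066101), (0.946788489818573, 0.042662788182497025), 83.54642486572266) z 0.2808439732324136
handle top 146 [0.53159133 0.18878606 0.3482727 ] [0.51760108 0.17502979 0.34015601] [0.54688505 0.20389024 0.35368346] ((0.5323624610900879, 0.18990707397460938), (0.02840440347790718, 0.02799106016755104), 84.84261322021484)
disc 91 [ 0.49337554 -0.12835546  0.057506  ] [ 0.47871269 -0.14553589  0.05273515] [ 0.50736292 -0.11203638  0.06470737] ((0.49526578187942505, -0.1286894977092743), 0.017871858552098274)
side line [ 0.10908355  0.99403256  0.49306953 -0.13186523] ends [array([ 0.4529, -0.498 ]), array([0.6587, 1.3772])] 1.8863994158766069 rect ((0.515855610370636, 0.4431884288787842), (1.8855676651000977, 0.13280637562274933), 88.94453430175781) z 0.27935856566834916
handle top 87 [0.52971143 0.18582236 0.3451639 ] [0.51560104 0.17419215 0.34031878] [0.5458489  0.20177978 0.34803027] ((0.5308319926261902, 0.1875527948141098), (0.02653973549604416, 0.02878904901444912), 82.17449951171875)
disc 148 [ 0.4955339  -0.12859092  0.05619981] [ 0.47711111 -0.14566178  0.05294158] [ 0.51564053 -0.11080058  0.06032889] ((0.4962189793586731, -0.12933729588985443), 0.019573036581277847)
```

View pics/c1.png

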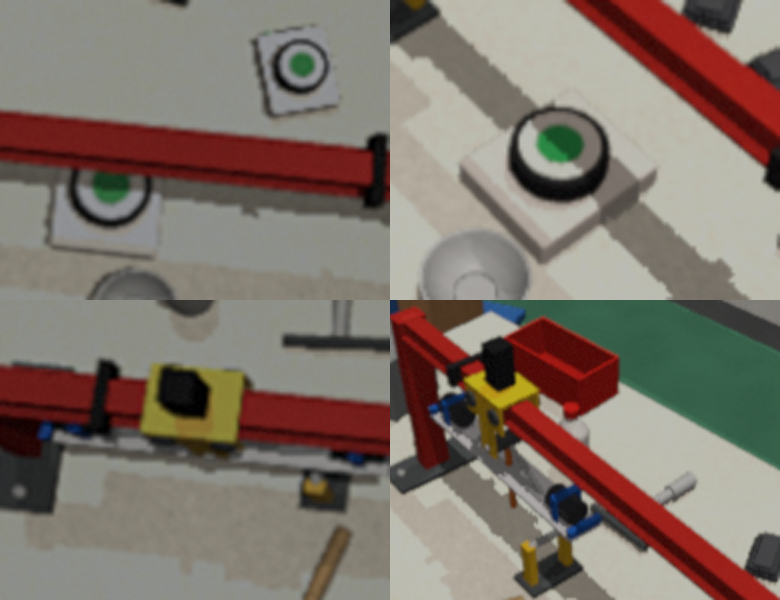

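The crop shows the station under the beam is white and clearly larger than the second white one, so it's the target. The pin hangs behind (+y of) the catch bar. I'll move above the grip with the jaws closing along the beam.

Request:
{"method": "play_rows", "body": {"plan": [[[0,0,-1],[0,0,-0.72],-1],[[0,0,-1],[0,0,-0.72],-1],[[-0.995,-0.964,-1],[0,0,0],-1],[[-0.995,-0.964,-1],[0,0,0],-1],[[-0.995,-0.964,-1],[0,0,0],-1],[[-0.995,-0.964,-1],[0,0,0],-1],[[-0.995,-0.964,-1],[0,0,0],-1],[[-0.995,-0.964,0],[0,0,0],-1],[[-0.995,-0.964,0],[0,0,0],-1],[[-0.995,-0.964,0],[0,0,0],-1],[[-0.995,-0.964,0],[0,0,0],-1],[[-0.995,-0.964,0],[0,0,0],-1],[[-0.995,-0.964,0],[0,0,0],-1],[[-0.995,-0.964,0],[0,0,0],-1],[[-0.995,-0.964,0],[0,0,0],-1],[[-0.995,-0.964,0],[0,0,0],-1],[[-0.995,-0.964,0],[0,0,0],-1],[[0,0,0],[0,0,0],-1],[[0,0,0],[0,0,0],-1]]}}

```text
clock: 2.98
position: [0.5317, 0.1903, 0.4203]
tool_rot: [3.141, -0.0, 3.028]
force: [0.1, 0.0, 1.1]
grip_width: 0.0854
finger_force: 0.0
```

```bash
cat >> h.py <<'E'
D=np.array([.113,.9936])          # monorail +y
O=np.array([.5093,-.0256])        # monorail origin
def local(W):
    q=W[...,:2]-O
    return np.stack([q@np.array([D[1],-D[0]]),q@D,W[...,2]],-1)
def swing(f,piv):
    "angle from blue ends; piv = pivot along monorail y"
    L=local(world(f)); c=f["pixels"].astype(int);r,g,b=c[...,0],c[...,1],c[...,2]
    m=(b>r+25)&(b>g+20)&(abs(L[...,0])<.05)&(L[...,2]>.06)&(L[...,2]<.27)&(abs(L[...,1]-piv)<.23)
    P=L[m]; out=[]
    for s in(-1,1):
        Q=P[(P[:,1]-piv)*s>.08]
        out.append((len(Q),*(np.median(Q,0) if len(Q)>3 else [np.nan]*3)))
    o=(c[...,0]>c[...,2]+50)&(r>g+25)&(g>30)&(abs(L[...,0])<.03)&(abs(L[...,1]-piv)<.07)&(L[...,2]>.06)&(L[...,2]<.14)
    Q=L[o]; out.append((len(Q),*(np.median(Q,0) if len(Q)>3 else [np.nan]*3)))
    return np.array(out)
E
python3 - <<'E'
from h import *
np.set_printoptions(suppress=True,precision=4)
fs={n:grab_frame(n) for n in("wrist","side","top")}
for n,f in fs.items(): print(n,swing(f,.217))
f=fs["wrist"];W=world(f);c=f["pixels"]
m=(c.max(-1)<60)&(abs(W[...,2]-.35)<.008)&(np.hypot(W[...,0]-.532,W[...,1]-.19)<.04)
Q=W[m];print(len(Q),np.median(Q,0),Q.min(0),Q.max(0),cv2.minAreaRect(Q[:,:2].astype(np.float32)) if len(Q) else "")
im=np.hstack([cv2.resize(fs[n]["pixels"],(400,300)) for n in("wrist","side")])[:,:,::-1]
cv2.imwrite("pics/a1.png",im)
E
```

```text
wrist [[341.      -0.0192   0.0792   0.1729]
 [347.      -0.0195   0.3551   0.1711]
 [  9.      -0.0286   0.1493   0.0789]]
side [[207.      -0.0074   0.0577   0.1693]
 [ 88.      -0.0177   0.3482   0.1874]
 [ 20.      -0.0028   0.2161   0.0911]]
top [[33.     -0.0176  0.0579  0.1729]
 [ 0.         nan     nan     nan]
 [ 0.         nan     nan     nan]]
1910 [0.5285 0.1937 0.3488] [0.5156 0.1779 0.342 ] [0.5468 0.2077 0.3509] ((0.5311927795410156, 0.19251732528209686), (0.02808532305061817, 0.028952069580554962), 83.43043518066406)
```

View pics/a1.png

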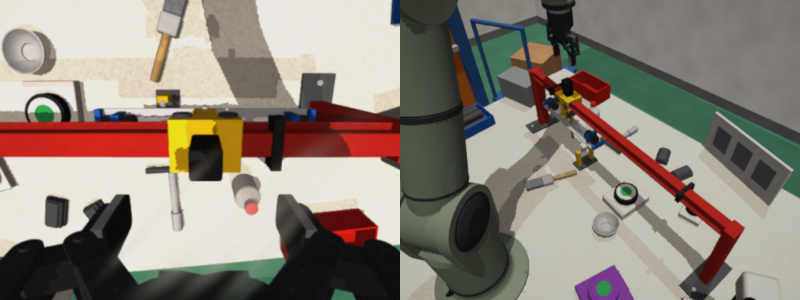

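The wrist view shows the grip centred between the fingers, and the side view is unobstructed. Next I descend and grip.

Request:
{"method": "play_rows", "body": {"plan": [[[0,0,1],[0,0,0],-1],[[0,0,1],[0,0,0],-1],[[0,0,1],[0,0,0],-1],[[0,0,0.6],[0,0,0],-1],[[0,0,0.4],[0,0,0],-1],[[0,0,0],[0,0,0],0],[[0,0,0],[0,0,0],1],[[0,0,0],[0,0,0],1],[[0,0,0],[0,0,0],1],[[0,0,0],[0,0,0],1],[[0,0,0],[0,0,0],1]], "newtons": 40}}

```text
clock: 4.5
position: [0.5323, 0.19, 0.321]
tool_rot: [3.141, 0.001, 3.028]
force: [-2.1, 0.8, 6.2]
grip_width: 0.0294
finger_force: 39.7
```

Request:
{"method": "play_rows", "body": {"plan": [[[0,-0.2,0],[0,0,0],1],[[0,-0.2,0],[0,0,0],1],[[0,-0.2,0],[0,0,0],1],[[0,-0.2,0],[0,0,0],1],[[0,-0.2,0],[0,0,0],1],[[0,-0.2,0],[0,0,0],1],[[0,-0.2,0],[0,0,0],1],[[0,-0.2,0],[0,0,0],1],[[0,-0.2,0],[0,0,0],1],[[0,-0.2,0],[0,0,0],1],[[0,-0.2,0],[0,0,0],1],[[0,-0.15,0],[0,0,0],1],[[0,-0.15,0],[0,0,0],1],[[0,-0.15,0],[0,0,0],1],[[0,-0.15,0],[0,0,0],1],[[0,-0.15,0],[0,0,0],1],[[0,-0.15,0],[0,0,0],1],[[0,-0.1,0],[0,0,0],1]]}}

```text
clock: 6.75
position: [0.5232, 0.1105, 0.321]
tool_rot: [3.141, 0.001, 3.028]
force: [-1.7, 2.3, 5.4]
grip_width: 0.0295
finger_force: 39.9
```

```bash
cat >> h.py <<'E'
def meas(cam="side"):
    b=bot.observe(); f=grab_frame(cam); y=float((b["position"][:2]-O)@D)
    a=swing(f,y); zl,zh=a[0,3],a[1,3]
    return dict(t=round(float(b["clock"]),3),y=round(y,4),a=a,F=np.round(b["force"],1)),f
E
python3 - <<'E'
from h import *
np.set_printoptions(suppress=True,precision=4)
for n in("side","wrist"):
    for k in range(2):
        m,f=meas(n); print(n,m["t"],m["y"],m["F"]); print(m["a"])
    save(f,n+"1.png")
E
```

```text
side 6.75 0.1368 [-1.7  2.3  5.4]
[[218.      -0.0074   0.0034   0.16  ]
 [ 83.      -0.0178   0.2667   0.2042]
 [ 22.      -0.0039   0.1444   0.0882]]
side 6.8 0.1365 [-1.2  0.9  5.8]
[[220.      -0.0071   0.003    0.1609]
 [ 86.      -0.0176   0.2673   0.2012]
 [ 20.      -0.0041   0.1448   0.0843]]
wrist 6.85 0.1365 [-2.1 -2.4  6.9]
[[841.      -0.0183   0.0058   0.1752]
 [861.      -0.0198   0.2719   0.1881]
 [ 40.      -0.0288   0.1366   0.0793]]
wrist 6.9 0.1365 [-1.9 -1.4  6.9]
[[843.      -0.0183   0.0058   0.1753]
 [862.      -0.0199   0.2719   0.1878]
 [ 39.      -0.0288   0.136    0.0793]]
```

View pics/wrist1.png

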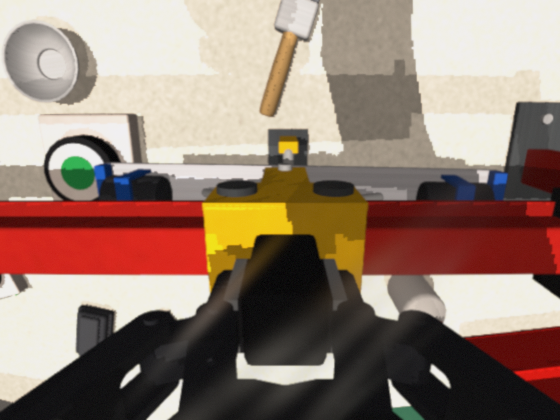

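View pics/side1.png

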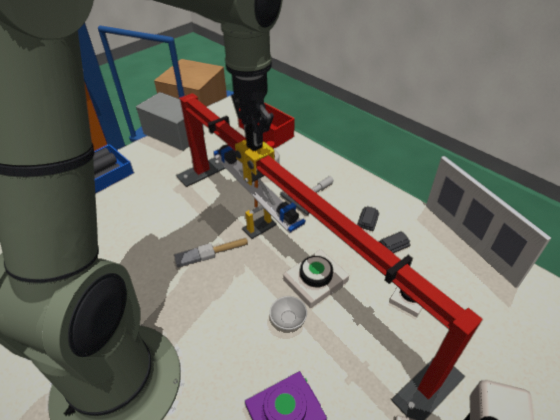

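The wrist view shows the bar clearly as a grey strip from (100,168) to (505,180), moving with the trolley. I'll fit the swing angle to that strip.

```bash
cat >> h.py <<'E'
def theta(f,piv):
    L=local(world(f)); c=f["pixels"].astype(int)
    dy=L[...,1]-piv
    m=(c.max(-1)-c.min(-1)<25)&(c.min(-1)>60)&(L[...,0]>-.045)&(L[...,0]<-.008)&(abs(dy)<.16)&(L[...,2]>.08)&(L[...,2]<.235)
    y,z=dy[m],L[...,2][m]; best=None
    for a in np.arange(-.5,.5,.005):
        k=abs(z-(.2-.046/np.cos(a)+y*np.tan(a)))<.010
        if best is None or k.sum()>best.sum(): best=k
    if best.sum()<30: return np.nan,0,0
    vx,vy,x0,y0=cv2.fitLine(np.stack([y[best],z[best]],1).astype(np.float32),cv2.DIST_HUBER,0,.001,.001).ravel()
    return float(np.arctan(vy/vx)),int(best.sum()),float(y0-x0*vy/vx)
def th(cam="wrist"):
    b=bot.observe(); f=grab_frame(cam); y=float((b["position"][:2]-O)@D)
    return (round(float(b["clock"]),3),round(y,4))+tuple(np.round(theta(f,y),4))
E
python3 - <<'E'
from h import *
z=np.load("pics/side0.npz");
for c in("wrist","wrist","side"): print(c,th(c))
import h
h.world=lambda f:f["W"]
for n in("side","top"):
    z=np.load(f"pics/{n}0.npz"); print(n,theta(dict(W=z["W"],pixels=z["px"]),.2168))
E
```

```text
wrist (6.95, 0.1365, np.float64(0.1022), np.float64(5460.0), np.float64(0.1575))
wrist (7.0, 0.1365, np.float64(0.1022), np.float64(5457.0), np.float64(0.1575))
side (7.05, 0.1365, np.float64(0.0997), np.float64(593.0), np.float64(0.1565))
side (-0.0015373569913208485, 502, 0.1563279628753662)
top (-0.0017621057340875268, 412, 0.15731178224086761)
```

Request:
{"method": "play_rows", "body": {"plan": [[[0,-0.1,0],[0,0,0],1],[[0,-0.1,0],[0,0,0],1],[[0,-0.1,0],[0,0,0],1],[[0,-0.1,0],[0,0,0],1],[[0,-0.1,0],[0,0,0],1],[[0,-0.1,0],[0,0,0],1],[[0,-0.1,0],[0,0,0],1],[[0,-0.1,0],[0,0,0],1],[[0,-0.1,0],[0,0,0],1],[[0,-0.1,0],[0,0,0],1],[[0,-0.1,0],[0,0,0],1],[[0,-0.1,0],[0,0,0],1],[[0,-0.1,0],[0,0,0],1],[[0,-0.1,0],[0,0,0],1],[[0,-0.1,0],[0,0,0],1]]}}

```text
clock: 8.98
position: [0.519, 0.0733, 0.321]
tool_rot: [3.141, 0.001, 3.028]
force: [-1.5, 1.3, 6.6]
grip_width: 0.0297
finger_force: 39.9
```

Run:
```python
from h import *
for k in range(2): print(th())
```

```text
(8.975, 0.0993, np.float64(0.1739), np.float64(5456.0), np.float64(0.157))
(9.025, 0.099, np.float64(0.1179), np.float64(5433.0), np.float64(0.1574))
```

```bash
cat > plan.py <<'E'
import sys; from h import *
from scipy.optimize import lsq_linear
# usage: plan.py nframes N target_y [omega] [earlier "t:theta,..."]
def fit(M,w,bias=-.002):
    M=np.array([m[:3] for m in M]); t=M[:,0]
    te=bot.observe()["clock"]; A=np.stack([np.cos(w*(t-te)),np.sin(w*(t-te))/w],1)
    s,*_=np.linalg.lstsq(A,M[:,2]-bias,rcond=None); return s,A@s-(M[:,2]-bias)
def plan(s,N,Dd,w,lag=.02,lam=.05,vmax=.2):
    dt=.125;T=N*dt+lag+.05;k=w*w/9.81
    def imp(tt): r=T-tt; return np.array([k*np.sin(w*r)/w,k*np.cos(w*r)])
    B=np.zeros((3,N))
    for i in range(N):
        B[:2,i]=imp(i*dt+lag)-imp((i+1)*dt+lag)
    B[2]=dt
    free=np.array([s[0]*np.cos(w*T)+s[1]*np.sin(w*T)/w,-s[0]*w*np.sin(w*T)+s[1]*np.cos(w*T)])
    rhs=np.array([-free[0],-free[1],Dd]); sc=np.array([1,1/w,3])*100
    Dm=np.diff(np.eye(N+2),axis=0)[:,1:-1]
    r=lsq_linear(np.vstack([B*sc[:,None],lam*Dm]),np.r_[rhs*sc,np.zeros(N+1)],(-vmax,vmax))
    u=np.round(r.x*dt/.025,2); v=u*.2
    # simulate
    th=[];x=s.copy();vp=0
    h=.005;tt=0
    for j in range(int((T+1.5)/h)):
        i=int((tt-lag)/dt) if tt>=lag else -1
        vc=v[i] if 0<=i<N else 0
        x[1]+=k*(vc-vp)-w*w*x[0]*h;vp=vc; x[0]+=h*x[1];th.append(x[0]);tt+=h
    return u,B@v-rhs,np.array(th)
if __name__=="__main__":
    nf,N,yt=int(sys.argv[1]),int(sys.argv[2]),float(sys.argv[3]); w=float(sys.argv[4]) if len(sys.argv)>4 else 4.46
    M=[tuple(map(float,q.split(":"))) for q in sys.argv[5].split(",")] if len(sys.argv)>5 else []
    M=[(a,0,b) for a,b in M]
    for _ in range(nf): M.append(th()); print(*M[-1])
    s,e=fit(M,w); b=bot.observe(); y=float((b["position"][:2]-O)@D)
    print("state",s,"amp",np.hypot(s[0],s[1]/w),"res",e.round(4),"y",y)
    for n in (N,N-4,N+4):
        u,r,t=plan(s,n,y-yt,w); print(n,"rows",list(-u),"err",r.round(4),"sum",u.sum()*.025,"max",t.max().round(3),t.min().round(3),"late",abs(t[-250:]).max().round(4))
E
python3 plan.py 1 20 -0.104 4.46 8.975:0.1739,9.025:0.1179
```

```text
9.075 0.099 0.0559 5449.0 0.1577
state [-0.00692562 -1.30407837] amp 0.29247626166483015 res [ 0. -0.  0.] y 0.09893618848071442
20 rows [np.float64(-0.38), np.float64(-0.66), np.float64(-0.79), np.float64(-0.74), np.float64(-0.53), np.float64(-0.25), np.float64(0.01), np.float64(0.16), np.float64(0.15), np.float64(-0.02), np.float64(-0.31), np.float64(-0.63), np.float64(-0.89), np.float64(-1.0), np.float64(-0.97), np.float64(-0.77), np.float64(-0.48), np.float64(-0.17), np.float64(0.04), np.float64(0.11)] err [-0.0002 -0.0008  0.0001] sum 0.20300000000000007 max 0.166 -0.236 late 0.004
16 rows [np.float64(-0.45), np.float64(-0.81), np.float64(-1.0), np.float64(-1.0), np.float64(-0.8), np.float64(-0.48), np.float64(-0.15), np.float64(0.09), np.float64(0.16), np.float64(0.05), np.float64(-0.22), np.float64(-0.54), np.float64(-0.8), np.float64(-0.9), np.float64(-0.79), np.float64(-0.47)] err [-0.0007  0.0024 -0.0002] sum 0.20274999999999999 max 0.145 -0.224 late 0.0025
24 rows [np.float64(-0.37), np.float64(-0.65), np.float64(-0.78), np.float64(-0.76), np.float64(-0.61), np.float64(-0.39), np.float64(-0.19), np.float64(-0.08), np.float64(-0.1), np.float64(-0.26), np.float64(-0.5), np.float64(-0.75), np.float64(-0.94), np.float64(-1.0), np.float64(-0.91), np.float64(-0.67), np.float64(-0.35), np.float64(-0.03), np.float64(0.22), np.float64(0.35), np.float64(0.35), np.float64(0.23), np.float64(0.09), np.float64(-0.01)] err [-0.0003 -0.0014 -0.0002] sum 0.20274999999999999 max 0.184 -0.237 late 0.0039
```

Request:
{"method": "play_rows", "body": {"plan": [[[0,-0.38,0],[0,0,0],1],[[0,-0.66,0],[0,0,0],1],[[0,-0.79,0],[0,0,0],1],[[0,-0.74,0],[0,0,0],1],[[0,-0.53,0],[0,0,0],1],[[0,-0.25,0],[0,0,0],1],[[0,0.01,0],[0,0,0],1],[[0,0.16,0],[0,0,0],1],[[0,0.15,0],[0,0,0],1],[[0,-0.02,0],[0,0,0],1],[[0,-0.31,0],[0,0,0],1],[[0,-0.63,0],[0,0,0],1],[[0,-0.89,0],[0,0,0],1],[[0,-1.0,0],[0,0,0],1],[[0,-0.97,0],[0,0,0],1],[[0,-0.77,0],[0,0,0],1],[[0,-0.48,0],[0,0,0],1],[[0,-0.17,0],[0,0,0],1],[[0,0.04,0],[0,0,0],1],[[0,0.11,0],[0,0,0],1]]}}

```text
clock: 11.62
position: [0.4958, -0.1291, 0.321]
tool_rot: [-3.141, 0.001, 3.027]
force: [-1.3, -1.6, 7.6]
grip_width: 0.0294
finger_force: 40.1
```

```bash
python3 plan.py 10 16 -0.104
```

```text
11.625 -0.1043 0.004 5488.0 0.1579
11.675 -0.1038 0.013 5530.0 0.1578
11.725 -0.1039 0.0245 5487.0 0.1578
11.775 -0.1039 0.0341 5477.0 0.1578
11.825 -0.1038 0.0418 5472.0 0.1577
11.875 -0.1039 0.0471 5488.0 0.1577
11.925 -0.1039 0.0507 5487.0 0.1578
11.975 -0.1039 0.0521 5479.0 0.1577
12.025 -0.1038 0.0504 5474.0 0.1577
12.075 -0.1039 0.0464 5484.0 0.1578
state [ 0.04023408 -0.16024627] amp 0.05394183267584505 res [-0.0022  0.0006  0.0001  0.0002  0.0004  0.0009  0.0005 -0.0003 -0.0006
 -0.0012] y -0.10385622686215053
16 rows [np.float64(-0.03), np.float64(-0.09), np.float64(-0.14), np.float64(-0.17), np.float64(-0.17), np.float64(-0.12), np.float64(-0.04), np.float64(0.05), np.float64(0.13), np.float64(0.18), np.float64(0.18), np.float64(0.15), np.float64(0.09), np.float64(0.03), np.float64(-0.02), np.float64(-0.03)] err [ 0.0001 -0.002  -0.0001] sum 1.3877787807814458e-18 max 0.039 -0.041 late 0.0004
12 rows [np.float64(0.0), np.float64(-0.05), np.float64(-0.11), np.float64(-0.16), np.float64(-0.18), np.float64(-0.14), np.float64(-0.06), np.float64(0.04), np.float64(0.14), np.float64(0.2), np.float64(0.19), np.float64(0.12)] err [ 0.0003 -0.0007  0.0001] sum 0.0002500000000000002 max 0.039 -0.042 late 0.0006
20 rows [np.float64(-0.02), np.float64(-0.05), np.float64(-0.09), np.float64(-0.1), np.float64(-0.09), np.float64(-0.05), np.float64(0.02), np.float64(0.09), np.float64(0.15), np.float64(0.18), np.float64(0.17), np.float64(0.13), np.float64(0.06), np.float64(-0.01), np.float64(-0.07), np.float64(-0.1), np.float64(-0.1), np.float64(-0.07), np.float64(-0.03), np.float64(-0.0)] err [-0.0008  0.0039 -0.0006] sum -0.000499999999999999 max 0.039 -0.046 late 0.0002
```

Request:
{"method": "play_rows", "body": {"plan": [[[0,-0.03,0],[0,0,0],1],[[0,-0.09,0],[0,0,0],1],[[0,-0.14,0],[0,0,0],1],[[0,-0.17,0],[0,0,0],1],[[0,-0.17,0],[0,0,0],1],[[0,-0.12,0],[0,0,0],1],[[0,-0.04,0],[0,0,0],1],[[0,0.05,0],[0,0,0],1],[[0,0.13,0],[0,0,0],1],[[0,0.18,0],[0,0,0],1],[[0,0.18,0],[0,0,0],1],[[0,0.15,0],[0,0,0],1],[[0,0.09,0],[0,0,0],1],[[0,0.03,0],[0,0,0],1],[[0,-0.02,0],[0,0,0],1],[[0,-0.03,0],[0,0,0],1]]}}

```text
clock: 14.12
position: [0.4959, -0.1285, 0.321]
tool_rot: [3.141, 0.001, 3.028]
force: [-2.8, 2.0, 8.2]
grip_width: 0.0296
finger_force: 40.2
```

```bash
python3 plan.py 14 16 -0.104 4.6
```

```text
14.125 -0.1038 0.001 5488.0 0.1579
14.175 -0.1039 -0.0017 5498.0 0.1578
14.225 -0.1039 -0.0045 5512.0 0.1579
14.275 -0.1039 -0.0053 5508.0 0.1578
14.325 -0.1039 -0.0078 5495.0 0.1579
14.375 -0.1039 -0.0097 5527.0 0.1578
14.425 -0.1039 -0.0112 5537.0 0.1579
14.475 -0.1039 -0.0116 5544.0 0.1579
14.525 -0.1039 -0.0107 5546.0 0.1578
14.575 -0.1039 -0.0108 5546.0 0.1579
14.625 -0.1039 -0.0096 5533.0 0.1578
14.675 -0.1039 -0.0092 5510.0 0.1579
14.725 -0.1038 -0.0071 5500.0 0.1579
14.775 -0.1038 -0.0061 5509.0 0.1579
state [-0.00158796  0.04231201] amp 0.009334326634642284 res [-0.0007 -0.0001  0.0005 -0.0007 -0.      0.0004  0.0008  0.0005 -0.0006
 -0.0002 -0.0007  0.0001 -0.0004  0.0005] y -0.10385625364387883
16 rows [np.float64(0.01), np.float64(0.02), np.float64(0.02), np.float64(0.02), np.float64(0.01), np.float64(-0.0), np.float64(-0.02), np.float64(-0.03), np.float64(-0.03), np.float64(-0.03), np.float64(-0.02), np.float64(-0.0), np.float64(0.01), np.float64(0.01), np.float64(0.01), np.float64(0.01)] err [-0.0001  0.0032  0.0001] sum 0.0002499999999999999 max 0.008 -0.004 late 0.0007
12 rows [np.float64(0.02), np.float64(0.03), np.float64(0.03), np.float64(0.03), np.float64(0.02), np.float64(0.0), np.float64(-0.02), np.float64(-0.03), np.float64(-0.03), np.float64(-0.03), np.float64(-0.02), np.float64(-0.01)] err [-0.0005 -0.002   0.0001] sum 0.00024999999999999995 max 0.007 -0.002 late 0.0007
20 rows [np.float64(0.01), np.float64(0.01), np.float64(0.02), np.float64(0.02), np.float64(0.01), np.float64(-0.0), np.float64(-0.01), np.float64(-0.02), np.float64(-0.02), np.float64(-0.02), np.float64(-0.01), np.float64(-0.0), np.float64(0.01), np.float64(0.01), np.float64(0.02), np.float64(0.01), np.float64(0.0), np.float64(-0.0), np.float64(-0.01), np.float64(-0.01)] err [ 0.0001  0.001  -0.0006] sum -0.0004999999999999998 max 0.008 -0.005 late 0.0004
```

Request:
{"method": "play_rows", "body": {"plan": [[[0,0.02,0],[0,0,0],1],[[0,0.03,0],[0,0,0],1],[[0,0.03,0],[0,0,0],1],[[0,0.03,0],[0,0,0],1],[[0,0.02,0],[0,0,0],1],[[0,0,0],[0,0,0],1],[[0,-0.02,0],[0,0,0],1],[[0,-0.03,0],[0,0,0],1],[[0,-0.03,0],[0,0,0],1],[[0,-0.03,0],[0,0,0],1],[[0,-0.02,0],[0,0,0],1],[[0,-0.01,0],[0,0,0],1]]}}

```text
clock: 16.32
position: [0.4958, -0.1288, 0.321]
tool_rot: [3.141, 0.001, 3.028]
force: [-1.8, 1.8, 8.9]
grip_width: 0.0297
finger_force: 40.2
```

```bash
python3 plan.py 14 16 -0.104 4.6
python3 - <<'E'
from h import *
np.set_printoptions(suppress=True,precision=4)
f=grab_frame("side");L=local(world(f));c=f["pixels"].astype(int);r,g,b=c[...,0],c[...,1],c[...,2]
gr=(g>r+25)&(g>b+15)&(abs(L[...,0])<.04)&(abs(L[...,1]+.104)<.05)&(L[...,2]>.04)&(L[...,2]<.075)
print("disc",cv2.minEnclosingCircle(L[gr][:,:2].astype(np.float32)))
o=(r>b+50)&(r>g+25)&(g>25)&(abs(L[...,0])<.03)&(abs(L[...,1]+.104)<.05)&(L[...,2]>.07)&(L[...,2]<.15)
Q=L[o];print("pin",len(Q),np.median(Q,0),Q.min(0),Q.max(0))
save(f,"s3.png",(240,190,400,310),5)
E
```

```text
16.325 -0.104 -0.0028 5505.0 0.1579
16.375 -0.1041 -0.0017 5504.0 0.1579
16.425 -0.1041 -0.0003 5496.0 0.1578
16.475 -0.104 -0.0006 5492.0 0.1578
16.525 -0.1041 -0.0007 5499.0 0.1578
16.575 -0.1041 -0.0006 5484.0 0.1579
16.625 -0.1041 0.0005 5491.0 0.1577
16.675 -0.104 0.0007 5485.0 0.1579
16.725 -0.1041 0.0011 5490.0 0.1579
16.775 -0.1041 0.0012 5503.0 0.1577
16.825 -0.104 0.0013 5492.0 0.1577
16.875 -0.1041 0.0022 5497.0 0.1578
16.925 -0.1041 0.0005 5483.0 0.1578
16.975 -0.1041 0.0004 5488.0 0.1579
state [ 0.0009792  -0.01461544] amp 0.0033247356293962557 res [-0.0004 -0.0008 -0.0014 -0.0004  0.0004  0.0009  0.0003  0.0004  0.0002
  0.0001 -0.0002 -0.0014 -0.0002 -0.0007] y -0.10407620000448684
16 rows [np.float64(-0.0), np.float64(-0.01), np.float64(-0.01), np.float64(-0.01), np.float64(-0.0), np.float64(0.0), np.float64(0.0), np.float64(0.01), np.float64(0.01), np.float64(0.01), np.float64(0.01), np.float64(0.0), np.float64(-0.0), np.float64(-0.0), np.float64(-0.0), np.float64(-0.0)] err [-0.0001  0.0014 -0.0002] sum -0.00025 max 0.001 -0.002 late 0.0003
12 rows [np.float64(-0.0)
[... 185 characters left out ...]
np.float64(0.0)] err [-0.0003  0.0011  0.0001] sum -8.673617379884036e-20 max 0.001 -0.002 late 0.0004
20 rows [np.float64(-0.0), np.float64(-0.0), np.float64(-0.01), np.float64(-0.01), np.float64(-0.0), np.float64(0.0), np.float64(0.0), np.float64(0.01), np.float64(0.01), np.float64(0.01), np.float64(0.01), np.float64(0.0), np.float64(-0.0), np.float64(-0.0), np.float64(-0.01), np.float64(-0.0), np.float64(-0.0), np.float64(0.0), np.float64(0.0), np.float64(0.0)] err [-0.0001 -0.0024 -0.0002] sum -0.00025 max 0.002 -0.003 late 0.0006
disc ((-0.0011190492659807205, -0.10336226969957352), 0.01977613940834999)
pin 24 [-0.0039 -0.107   0.0949] [-0.0072 -0.1088  0.0799] [-0.0004 -0.1044  0.1118]
```

View pics/s3.png

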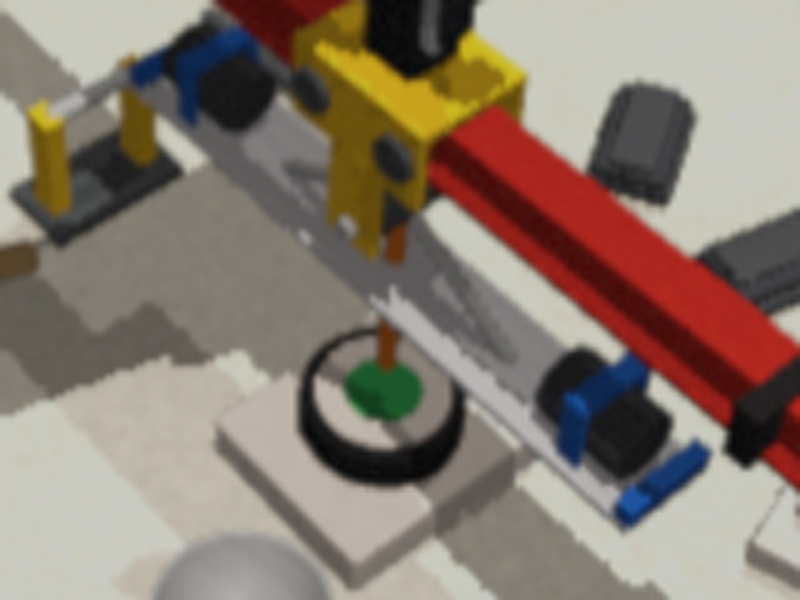

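The pin hangs over the disc at about (387,375) in the crop, on its axis to within roughly 1 mm, with a residual swing of about 3 mrad. I'll hold it there a few seconds before letting go.

Request:
{"method": "play_rows", "body": {"plan": [[[0,0,0],[0,0,0],1],[[0,0,0],[0,0,0],1],[[0,0,0],[0,0,0],1],[[0,0,0],[0,0,0],1],[[0,0,0],[0,0,0],1],[[0,0,0],[0,0,0],1],[[0,0,0],[0,0,0],1],[[0,0,0],[0,0,0],1],[[0,0,0],[0,0,0],1],[[0,0,0],[0,0,0],1],[[0,0,0],[0,0,0],1],[[0,0,0],[0,0,0],1],[[0,0,0],[0,0,0],1],[[0,0,0],[0,0,0],1],[[0,0,0],[0,0,0],1],[[0,0,0],[0,0,0],1],[[0,0,0],[0,0,0],1],[[0,0,0],[0,0,0],1],[[0,0,0],[0,0,0],1],[[0,0,0],[0,0,0],1]]}}

```text
clock: 19.58
position: [0.4958, -0.1288, 0.321]
tool_rot: [3.141, 0.001, 3.028]
force: [-2.2, 1.0, 8.4]
grip_width: 0.0296
finger_force: 40.2
```

Request:
{"method": "play_rows", "body": {"plan": [[[0,0,0],[0,0,0],1],[[0,0,0],[0,0,0],1],[[0,0,0],[0,0,0],1],[[0,0,0],[0,0,0],1],[[0,0,0],[0,0,0],1],[[0,0,0],[0,0,0],1],[[0,0,0],[0,0,0],0.2],[[0,0,0],[0,0,0],0.1],[[0,0,0],[0,0,0],-0.2],[[0,0,0],[0,0,0],-0.6],[[0,0,0],[0,0,0],-1],[[0,0,0],[0,0,0],-1],[[0,0,0],[0,0,0],-1],[[0,0,0],[0,0,0],-1]]}}

```text
clock: 21.32
position: [0.4956, -0.1289, 0.3203]
tool_rot: [-3.142, 0.0, 3.028]
force: [-0.2, 0.8, 0.1]
grip_width: 0.0851
finger_force: 0.0
```

```bash
python3 plan.py 8 16 -0.104 4.6 | head -9
```

```text
21.325 -0.1042 0.0006 5428.0 0.1579
21.375 -0.1042 0.0005 5413.0 0.1579
21.425 -0.1042 -0.0004 5420.0 0.1579
21.475 -0.1042 -0.0007 5417.0 0.1579
21.525 -0.1042 -0.0012 5416.0 0.1579
21.575 -0.1042 -0.0015 5421.0 0.1579
21.625 -0.1042 -0.0021 5419.0 0.1579
21.675 -0.1042 -0.0024 5425.0 0.1579
state [-0.00119185 -0.00990596] amp 0.0024612858179532907 res [-0.0002 -0.0003  0.0003  0.0002  0.0002 -0.     -0.     -0.0003] y -0.10418853302905827
```

The gripper has let go and the carrier is still hanging quietly. Now I retreat straight up.

Request:
{"method": "play_rows", "body": {"plan": [[[0,0,-0.4],[0,0,0],-1],[[0,0,-0.8],[0,0,0],-1],[[0,0,-1],[0,0,0],-1],[[0,0,-1],[0,0,0],-1],[[0,0,-1],[0,0,0],-1],[[0,0,0],[0,0,0],-1],[[0,0,0],[0,0,0],-1],[[0,0,0],[0,0,0],-1]]}}

```text
clock: 22.72
position: [0.4954, -0.1288, 0.4248]
tool_rot: [-3.141, -0.001, 3.028]
force: [0.4, 0.0, -0.6]
grip_width: 0.0856
finger_force: 0.0
```

Run:
```python
from h import *
for k in range(6): print(th("side"))
f=grab_frame("side");L=local(world(f));c=f["pixels"].astype(int);r,g,b=c[...,0],c[...,1],c[...,2]
o=(r>b+50)&(r>g+25)&(g>25)&(abs(L[...,0])<.03)&(abs(L[...,1]+.104)<.05)&(L[...,2]>.07)&(L[...,2]<.15)
print("pin",np.median(L[o],0))
print(bot.observe()["clock"])
```

```text
(22.725, -0.1042, np.float64(0.0023), np.float64(858.0), np.float64(0.1567))
(22.775, -0.1041, np.float64(0.0014), np.float64(866.0), np.float64(0.1564))
(22.825, -0.1042, np.float64(0.0041), np.float64(858.0), np.float64(0.1566))
(22.875, -0.1042, np.float64(0.0018), np.float64(859.0), np.float64(0.1566))
(22.925, -0.1042, np.float64(-0.0002), np.float64(865.0), np.float64(0.1565))
(22.975, -0.1042, np.float64(-0.0016), np.float64(863.0), np.float64(0.1565))
pin [-0.00418003 -0.10744493  0.09621465]
23.075
```

```bash
python3 -c "
from workcell import bot
print(bot.job_done())"
```

```text
the job is handed in; nothing more can be done
None
```

The carrier hangs still with the orange pin over the green disc of the larger white station, about 1 mm off centre and swinging about 3 mrad; it was held there about 4 s, then released and handed in at about 23 s.

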